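Pack the jar and latch the sample case

ROBOT

A 7-joint arm with a two-finger parallel gripper is mounted at the origin on a cart in front of the work surface, level with it; the furniture and walls round the work are solid. World frame = base frame: x ahead of the robot, y to its left, z up, the work surface at z = 0. Lengths are in mm, angles in rad, forces in N, time in s.
With the tool pointing down it reaches from about 400 to 750 mm from the base axis. Payload 19.5 kg.
Tool frame: the origin (TCP) lies midway between the tips of the shut fingers; the grasp point (between the pads) lies 19 mm behind it; z points along the fingers, y is the direction in which the jaws open and shut (so a half turn about z gives the same grasp; the last joint's range is limited). The gripper opens to 85 mm and grips with 20 to 120 N. Pads are 22 mm wide; open, the fingers measure 114 mm over their backs; the gripper's body (76 mm by 85 mm) begins 54 mm behind the grasp point. The pads swing forward as they close: fully open they stand 13 mm farther back than shut.
Start: joints at [1.237, 0.707, -0.028, 1.485, 0.022, 0.951, -0.075], TCP at [165.407, -550.668, 231.268] pointing down, gripper open.
Joint ranges: [-2.71, 2.71], [-0.32, 2.16], [-1.57, 1.52], [0, 2.45], [-1.46, 4.6], [0, 2.02], [-2.83, 2.83]. Speed limits (rad/s): [1.89, 1.89, 2.57, 2.57, 3.01, 3.01, 3.01].

INTERFACE

Orientations are given as a rotation vector (axis times angle).
In Python, from cell import telemetry, cams, ticket gives the robot as it stands. The module is installed in compiled form; this text tells all that it offers.
- The arm moves only by the tool drive_tool, never from a script. Its argument "plan" is one flat list of numbers, 7 for each row, row after row: the shift along the tool's x, y, z in cm, then the turn, a rotation vector about the tool's x, y, z in degrees, then the gripper command: -1 is fully open, 1 is shut, values between are in proportion. In form: [x, y, z, ax, ay, az, fingers, x, y, z, ax, ay, az, fingers, ...]. A call has 1 to 20 rows; each row is the pose to reach, as a shift and turn from the pose commanded when the call began, along the tool's axes at that moment; what a row does not reach only later rows make up. A row lasts 1/12 s, in which the tool goes at most 41.7 mm and 7.16 degrees, less where a joint would pass 70% of its speed; a pose out of reach is approached as far as the arm can. A call with a gripper value outside its range is refused whole. The fingers move at their own pace and stop on an object; "grip_force" is the grip in N (left out, the last holds). Time passes only in rows, so rows that repeat a pose let the fingers close. It gives the time, the measured TCP pose, the force and the opening at its end, in the units of the state.
- telemetry.observe(): the state, without advancing time (a new reading comes with each control period).
- cams.read_camera(name): name is "scene" or "top"; returns (picture, depth): 420x560x3 uint8, blue, green, red; 420x560 float32, mm along the optical axis (not along the pixel's ray), 0 where there is no reading.
- cams.camera_model(name): a dict with "fx", "fy", "cx", "cy" (pixels), "rvec" (rotation vector, rad) and "tvec" (3), from world to camera coordinates, as OpenCV has them. Camera axes: x right, y down, z forward; pixel columns grow to the right and rows downward; lengths in mm; the calibration is good to about 2 mm. A picture is of the moment at which its call begins. camera_model takes no time and is no camera call.
- ticket.sign_off(): hands the job in, once; it reports no verdict.
The state is a dict: "time_s": time; "joints": joint angles; "joint_velocities": joint speeds; "tau": joint torques, N m; "ee_pos": TCP position; "tool_rot": TCP orientation; "force": force on the tool from outside, world axes, zero at the start; "wrist_torque": the same for the moment, N m; "gripper_width": finger opening in mm.
Only numpy, scipy, OpenCV 4.12 (cv2) and the standard library are available. Lean on these libraries where they do the work, as an engineer would, in place of code of your own. Each camera call takes 0.05 s, during which the arm holds its last target. There are 200 camera calls.

TASK

Stand the white jar in the round nest of the open sample case and shut the lid. Then hook the latch's steel loop over the keeper on the front of the lid, so that its bar sits down in the keeper's groove, and press the lever down by its red grip past centre until it stays fully down and the loop pulls the lid tight, without ramming it against its stop. Leave the other things on the bench where they are.

Things in the scene. Friction and masses are not known exactly. Their poses are not given: they have to be found in the camera images.
- case: Grey sample case, 120 (its x) x 180 (its y) mm, walls 5 mm, rim 96 mm high, fixed to the bench, with a blue hinged lid. Origin: centre of its underside on the bench. Its -x side is the front, turned to the robot; the draw latch is in the middle of it (y = 0).
- lid (a joint): Lid hinge along y at the rear rim (case frame x = 60, z = 97 mm). 0 = shut, about 1.7 rad = standing open, leaning a little back. It stays where it is left (friction; about 4 N at its free edge moves it). Lid 120 x 180 mm, 28 mm thick; shut, its top is 125 mm above the bench.
- lid_edge (a point): Middle of the lid's free edge on the outer (top) face. Shut: case frame (-60, 0, 125) mm.
- keeper: Steel keeper on the lid's front wall, 24 mm wide (y), with a groove along y on top. Origin: axis of the seated loop bar, 21 mm in front of the wall, 4 mm above the groove floor; axes and place as the case's with the lid shut, then at case (-81, 0, 116) mm. Outer lip: 7 to 12 mm in front (-x) of the origin, top 5 mm above it. Inner step: from 7.5 mm behind, top 1 mm above.
- loop_bar: Latch loop of steel: two side arms (44 mm over their outsides along y, 32 mm inside, 10 mm broad; round 16 mm cheeks at the bar's ends) joined by an 8 mm round bar that goes over the keeper. Origin: middle of the bar; y along it; z from the loop's pin to the bar (50.8 mm). A stiff spring lets it stretch (24 N per mm, up to 6 mm). Grip across the cheeks; it can pivot between fingertips.
- loop (a joint): Angle of the loop on its pin, which is on the lever: 1.88 = lying back against the lever, smaller as it swings in toward the lid (minimum -0.3). The loop leans out (-x) from vertical by this value minus the lever's value. Light friction holds it where it is left.
- lever (a joint): Latch lever on a pin along y at case (-86, 0, 80) mm. 0 = fully down (stop), its red grip then sloping 45 degrees down and out (-x); 0.79 = grip level; 1.2 to 1.5 at the start (up and out); stop at 2.3, where the bar, held over the groove, is 19 mm above its seat. Friction holds it, about 1 N at the grip. The loop's pin is 18 mm from the lever's pin, 57 degrees farther down than the grip.
- red_grip: Red grip of the lever, 22 mm wide, 11 mm thick, ending 80 mm from the pin. Origin: place to press, on its upper face, 72 mm from the pin; axes as the case's at 0. With the bar seated in the groove the loop is slack down to a lever value of about 1.1; pressing on stretches the spring (up to some 5 N at the grip); dead centre is at about 0.26; from about 0.15 the loop pulls the lever to 0 by itself.
- jar: White plastic jar with a screw lid, 52 mm diameter, 82 mm high, upright. Origin: centre of its underside.
- round_nest_floor (a point): Centre of the floor of the round nest: pocket 58 mm wide, 36 mm deep, floor 11 mm and mouth 47 mm above the bench, in a cork block filling the left or right half of the case. Walls of the case are 55 mm away along the case's x and, on one side, 42 mm along y.
- square_nest_floor (a point): Centre of the floor of the other nest, a 36 mm square pocket in a block of the same size in the other half of the case; too small for the jar, stays empty.
- tape_roll: Roll of tape lying flat, 82 mm diameter, 18 mm high. Bystander.
- mortar: White mortar, 71 mm diameter, 54 mm high. Bystander.
- pestle: White pestle lying on the bench, 92 mm long, 26 mm thick. Bystander.
- amber_bottle: Amber bottle with a white cap, 33 mm diameter, 73 mm high. Bystander.
Things that resemble listed ones, but are neither listed nor needed, are in the scene too. What is shaped like the jar but brown, green or turquoise is not meant.

How it is judged (in metres and radians):
On the way, in this order (a step that is already met when the one before it is completed fails the run):
1. the jar stands upright on the floor of the round nest (horizontal distance between jar and round_nest_floor below 0.008 m and z of jar in the frame of round_nest_floor below 0.005 m and angle between jar's own z axis and vertical below 0.12 rad), for 0.2 s.
2. the lid is shut (value of joint lid below 0.04 rad), for 0.2 s.
3. the loop's bar lies in the keeper's groove, behind its lip (x of loop_bar in the frame of keeper between -0.006 and 0.008 m and z of loop_bar in the frame of keeper between -0.004 and 0.004 m and value of joint lid below 0.04 rad), for 0.2 s.
At the end, for the whole second after the job is handed in: Jar upright in the round nest (within 8 mm of centre, on the floor within 5 mm); lid shut (below 0.03 rad); loop bar in the keeper groove (6 mm in front to 8 mm behind the seat, within 4 mm in height), pulling with over 12 N; lever fully down (below 0.1 rad) (all of step 1 and value of joint lever below 0.1 rad and value of joint lid below 0.03 rad and x of loop_bar in the frame of keeper between -0.006 and 0.008 m and z of loop_bar in the frame of keeper between -0.004 and 0.004 m and contact force between loop_bar and keeper above 12 N); the robot touches nothing.
It fails at once if a bystander (tape roll, mortar, pestle, amber bottle) is pushed more than 30 mm away (distance of any of tape_roll, mortar, pestle, amber_bottle from where it was at the start of the episode above 0.03 m).
It fails at once if the fingers ram the red grip with more than 60 N (contact force between the fingers and red_grip above 60 N).
It also fails if it takes over 67 s, if anything falls off the work surface, if the arm or the gripper's body presses on something with over 40 N, if the wrist force passes 120 N, or if a joint passes its speed limit or range.

## Working session

There is one attempt and no reset: what is moved stays moved. The work goes in short steps, Python scripts to look and compute and a tool call to move; the robot and the scene stay as the last step left them, time stands still between calls to the robot, and variables do not carry over. Pictures are saved under pics/ and viewed, about 8 in all and at most 12, crops included, and the job is handed in when it is done.

Besides the shell and the picture viewer there is one more tool, called after "Call:" as name(argument=value, ...), one argument or row to a line, values as JSON. drive_tool: Moves the arm, as the interface text tells. Its arguments: {"type":"object","properties":{"plan":{"type":"array","items":{"type":"number"}},"grip_force":{"type":"number"}},"required":["plan"]}

```bash
mkdir -p pics; cat > h.py <<'E'
import numpy as np, cv2
from scipy.spatial.transform import Rotation as R
from cell import telemetry, cams, ticket
def model(n):
    m=cams.camera_model(n); Rm=R.from_rotvec(np.ravel(m['rvec'])).as_matrix(); return m,Rm,np.ravel(m['tvec'])
def pts(n,depth):
    m,Rm,t=model(n); v,u=np.mgrid[:depth.shape[0],:depth.shape[1]]
    c=np.stack([(u-m['cx'])/m['fx']*depth,(v-m['cy'])/m['fy']*depth,depth],-1)
    return (c-t)@Rm
def ray(n,u,v,z):
    m,Rm,t=model(n); d=np.array([(u-m['cx'])/m['fx'],(v-m['cy'])/m['fy'],1])@Rm; o=-t@Rm
    return o+d*(z-o[2])/d[2]
def proj(n,p):
    m,Rm,t=model(n); c=Rm@np.asarray(p,float)+t; return c[0]/c[2]*m['fx']+m['cx'],c[1]/c[2]*m['fy']+m['cy']
def grab(n):
    im,d=cams.read_camera(n); P=pts(n,d); P[d==0]=np.nan; return im,d,P
def togo(target,rot=None):
    "shift in cm along tool axes (and turn in deg) from the present pose"
    s=telemetry.observe(); T=R.from_rotvec(s['tool_rot']); 
    r=[np.round(T.inv().apply(np.array(target)-s['ee_pos'])/10,2)]
    if rot is not None: r.append(np.round((T.inv()*rot).as_rotvec(degrees=True),1))
    return r
E
python3 - <<'E'
from h import *
s=telemetry.observe(); print(s); print(R.from_rotvec(s['tool_rot']).as_matrix().round(3))
for n in('scene','top'):
    im,d,P=grab(n); cv2.imwrite(f'pics/{n}0.png',im); np.savez(f'{n}0.npz',im=im,P=P)
    m,Rm,t=model(n); print(n,-t@Rm,Rm[2],m['fx'])
E
```

```text
{'time_s': 0.0, 'joints': array([ 1.23732287,  0.70710562, -0.02762866,  1.48494582,  0.02196089,
        0.95090213, -0.07549127]), 'joint_velocities': array([-2.22115196e-03, -2.81209989e-04, -7.34898985e-04, -7.89594810e-04,
        7.60849242e-04,  7.51809051e-04,  5.09801422e-05]), 'tau': array([-3.99028986e-04, -8.83196211e+01,  1.23463344e+00, -2.36169058e+01,
        1.68827944e-02,  6.38532161e-03,  6.72185081e-07]), 'ee_pos': array([ 165.3446815 , -550.46113096,  230.83836268]), 'tool_rot': array([-3.10718291e+00, -4.56530695e-01,  2.32141757e-04]), 'force': array([0.10082606, 1.0611894 , 0.07971141]), 'wrist_torque': array([0.03267176, 0.05222108, 0.02056505]), 'gripper_width': 85.38856164148085}
[[ 0.958  0.288 -0.   ]
 [ 0.288 -0.958  0.001]
 [ 0.    -0.001 -1.   ]]
scene [-504.92834401  746.72413795  676.9388494 ] [ 0.72385373 -0.55155488 -0.41451537] 495.1870290988256
top [ 247.38844338  -55.04984568 1324.85616439] [ 0.20798131  0.02460747 -0.97782322] 519.5023394258496
```

View pics/scene0.png

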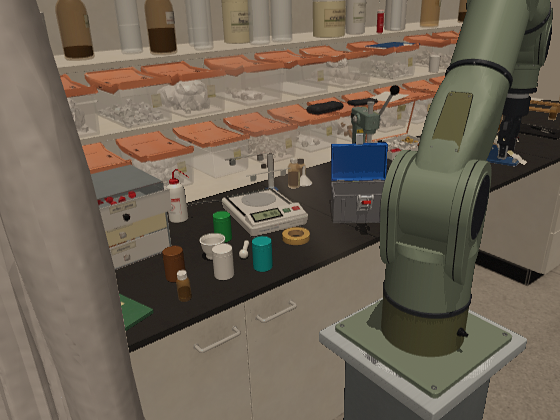

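View pics/top0.png

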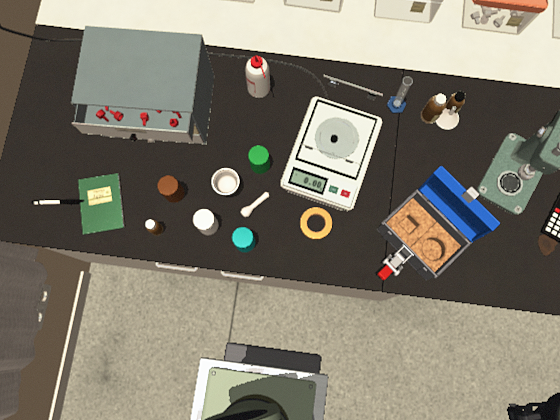

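Scene view: the white jar is at about (223,262), the case at (358,195). Top view: white jar at (205,222). The white mortar at (226,182) is hollow, and the brown (170,188), green (259,158) and turquoise (243,238) jars are lookalikes. So (205,222) is the only plain white jar with a lid. The open case is at (427,235), its round nest at (433,247), and the red grip at (388,270). Next I'll confirm the jar in one enlarged crop and measure.

```bash
python3 - <<'E'
from h import *
a=np.load('top0.npz'); im,P=a['im'],a['P']; b=np.load('scene0.npz')
A=cv2.resize(im[155:295,365:505],None,fx=4,fy=4,interpolation=cv2.INTER_CUBIC)
B=cv2.resize(im[150:290,140:190+10],None,fx=4,fy=4,interpolation=cv2.INTER_CUBIC)
J=cv2.resize(b['im'][220:300,190:250],(240,320),interpolation=cv2.INTER_CUBIC)
J2=cv2.resize(im[190:250,180:240],(240,240),interpolation=cv2.INTER_CUBIC)
cv2.imwrite('pics/crop1.png',np.hstack([A,np.vstack([J,J2])]))
# jar
reg=np.zeros(im.shape[:2],bool); reg[200:245,185:228]=1
m=reg&(abs(P[...,2]-82)<5); print('jar top n',m.sum(), np.nanmedian(P[m],0))
c,r=cv2.minEnclosingCircle(np.argwhere(m)[:,::-1].astype(np.float32)); print(c,r,ray('top',*c,82))
# case: heights
reg=np.zeros(im.shape[:2],bool); reg[160:300,370:510]=1
hsv=cv2.cvtColor(im,cv2.COLOR_BGR2HSV)
rim=reg&(abs(P[...,2]-96)<4)&(hsv[...,1]<80); print('rim',rim.sum())
q=P[rim][:,:2].astype(np.float32); print(cv2.minAreaRect(q)); 
blk=reg&(abs(P[...,2]-47)<4)&(hsv[...,1]>60); q=P[blk][:,:2].astype(np.float32); print('cork',blk.sum(),cv2.minAreaRect(q))
fl=reg&(abs(P[...,2]-11)<5)&(hsv[...,1]>60)&(hsv[...,0]<30); n,l,st,ce=cv2.connectedComponentsWithStats(fl.astype(np.uint8))
for i in range(1,n):
    if st[i,4]>15: print('floor',st[i],ce[i],np.nanmean(P[l==i],0))
red=reg&((hsv[...,0]<8)|(hsv[...,0]>172))&(hsv[...,1]>150); print('red',red.sum(),np.nanmedian(P[red],0),np.argwhere(red).mean(0))
blue=reg&(abs(hsv[...,0]-112)<10)&(hsv[...,1]>150); bp=P[blue]; bp=bp[~np.isnan(bp[:,0])]; print('blue',len(bp),np.percentile(bp,[1,50,99],axis=0).round())
E
```

```text
jar top n 314 [482.14929312 190.89779723  81.10055981]
(203.5, 218.5) 10.606701850891113 [481.66469685 191.00494539  82.        ]
rim 536
((492.751953125, -327.76251220703125), (183.16757202148438, 187.5298309326172), 50.58771514892578)
cork 1659 ((523.3272705078125, -353.39947509765625), (170.30810546875, 97.53254699707031), 50.07266616821289)
floor [400 217  17  16 135] [408.0962963  224.41481481] [ 549.72754642 -320.77284154   10.85701516]
floor [422 239  21  21 307] [431.81433225 248.80456026] [ 494.36944768 -386.37315347   10.79994888]
red 140 [ 406.3113177  -256.60858682  110.40939488] [272.43571429 384.46428571]
blue 3 [[ 516. -450.   94.]
 [ 600. -400.  184.]
 [ 626. -325.  213.]]
```

View pics/crop1.png

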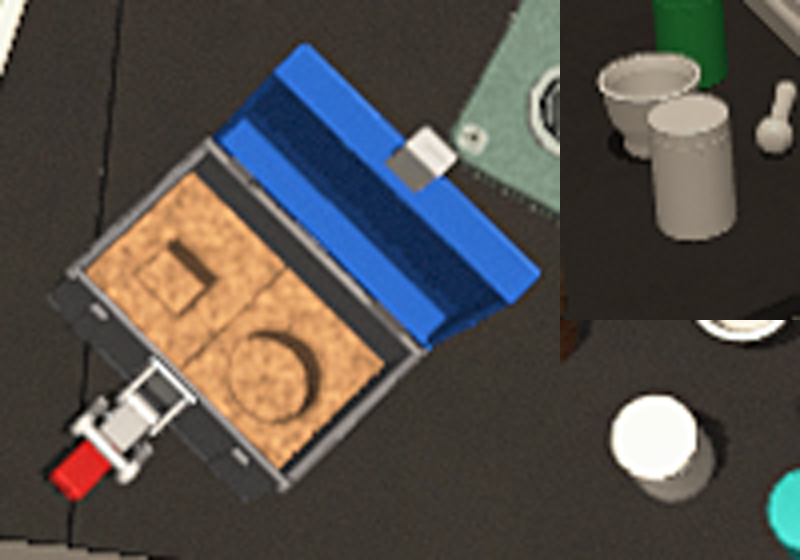

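Confirmed: the plain white jar with a white screw lid, at top (205,222). The crop also shows the round nest in the right-hand half, at crop (272,378). The lever points out, with the loop's cheeks at about crop (95,412) and (130,470). Next I'll fit the case frame and latch.

```bash
cat >> h.py <<'E'
def frame(cx,cy,yaw):
    c,s=np.cos(yaw),np.sin(yaw); M=np.array([[c,-s,0],[s,c,0],[0,0,1]]); return M,np.array([cx,cy,0.])
E
python3 - <<'E'
from h import *
a=np.load('top0.npz'); im,P=a['im'],a['P']
reg=np.zeros(im.shape[:2],bool); reg[160:300,370:510]=1
hsv=cv2.cvtColor(im,cv2.COLOR_BGR2HSV)
cork=reg&(abs(P[...,2]-47)<5)&(hsv[...,1]>60)
cm=cork.astype(np.uint8)
cs,hi=cv2.findContours(cm,cv2.RETR_CCOMP,cv2.CHAIN_APPROX_NONE)
for c,h in zip(cs,hi[0]):
    if h[3]>=0 and len(c)>20:
        W=np.array([ray('top',*p,47)[:2] for p in c[:,0]],np.float32)
        print('hole',len(c),cv2.fitEllipse(W), cv2.minAreaRect(W))
# rim walls
for yaw in (-39,-39.5,-40,-40.5,-41):
    M,o=frame(0,0,np.deg2rad(yaw))
    rim=reg&(abs(P[...,2]-96)<3)&(hsv[...,1]<90); Q=P[rim]@M
    hx=np.histogram(Q[:,0],np.arange(500,760,2))[0]; hy=np.histogram(Q[:,1],np.arange(-120,160,2))[0]
    print(yaw,(hx.astype(float)**2).sum(),(hy.astype(float)**2).sum(), [ (500+2*i,hx[i]) for i in np.argsort(-hx)[:6]],[ (-120+2*i,hy[i]) for i in np.argsort(-hy)[:6]])
for n in('top','scene'):
    b=np.load(n+'0.npz'); i2,p2=b['im'],b['P']; M,o=frame(0,0,np.deg2rad(-40)); Q=p2@M
    h2=cv2.cvtColor(i2,cv2.COLOR_BGR2HSV)
    bl=(abs(h2[...,0]-112)<12)&(h2[...,1]>130)&(np.hypot(p2[...,0]-580,p2[...,1]+400)<150)&(p2[...,2]>100); print(n,'lid',bl.sum(),np.percentile(Q[bl],[1,25,50,75,99],axis=0).round())
E
```

```text
hole 71 ((490.0572204589844, -380.885986328125), (59.23160171508789, 61.10177230834961), 121.32923126220703) ((490.06109619140625, -380.56378173828125), (59.936622619628906, 61.91269302368164), 68.43600463867188)
hole 52 ((544.53271484375, -315.5507507324219), (42.71448516845703, 44.787784576416016), 168.67416381835938) ((544.9300537109375, -315.96435546875), (40.38447570800781, 40.453765869140625), 50.765594482421875)
-39 9743.0 6342.0 [(np.int64(678), np.int64(55)), (np.int64(564), np.int64(41)), (np.int64(680), np.int64(39)), (np.int64(562), np.int64(38)), (np.int64(676), np.int64(29)), (np.int64(560), np.int64(15))] [(np.int64(142), np.int64(36)), (np.int64(-36), np.int64(34)), (np.int64(140), np.int64(31)), (np.int64(-34), np.int64(28)), (np.int64(144), np.int64(25)), (np.int64(-32), np.int64(24))]
-39.5 10251.0 5824.0 [(np.int64(678), np.int64(52)), (np.int64(562), np.int64(46)), (np.int64(676), np.int64(41)), (np.int64(680), np.int64(38)), (np.int64(564), np.int64(35)), (np.int64(560), np.int64(16))] [(np.int64(146), np.int64(32)), (np.int64(148), np.int64(32)), (np.int64(-28)
[... 1371 characters left out ...]
 154. 213.]]Traceback (most recent call last):
  File "<stdin>", line 21, in <module>
    return _quantile_unchecked(
        a, q, axis, out, overwrite_input, method, keepdims, weights)
    return _ureduce(a,
                    func=_quantile_ureduce_func,
    ...<5 lines>...
                    overwrite_input=overwrite_input,
                    method=method)
    r = func(a, **kwargs)
    result = _quantile(arr,
                       quantiles=q,
    ...<2 lines>...
                       out=out,
                       weights=wgt)
    slices_having_nans = np.isnan(arr[-1, ...])
                                  ~~~^^^^^^^^^
IndexError: index -1 is out of bounds for axis 0 with size 0
```

Call:
drive_tool(
  plan=[39.3,-24.8,0,0,0,-33.3,-1,39.3,-24.8,0,0,0,-33.3,-1,39.3,-24.8,0,0,0,-33.3,-1,39.3,-24.8,0,0,0,-33.3,-1,39.3,-24.8,0,0,0,-33.3,-1,39.3,-24.8,0,0,0,-33.3,-1,39.3,-24.8,0,0,0,-33.3,-1,39.3,-24.8,0,0,0,-33.3,-1,39.3,-24.8,0,0,0,-33.3,-1,39.3,-24.8,0,0,0,-33.3,-1,39.3,-24.8,0,0,0,-33.3,-1,51.7,-61.9,0,0,0,-33.3,-1,51.7,-61.9,0,0,0,-33.3,-1,51.7,-61.9,0,0,0,-33.3,-1,51.7,-61.9,0,0,0,-33.3,-1,51.7,-61.9,0,0,0,-33.3,-1,51.7,-61.9,0,0,0,-33.3,-1,51.7,-61.9,0,0,0,-33.3,-1,51.7,-61.9,0,0,0,-33.3,-1,51.7,-61.9,0,0,0,-33.3,-1],
  grip_force=40,
)

```text
time_s: 1.77
ee_pos: [481.2, 171.9, 231.3]
tool_rot: [-2.847, -1.328, 0.0]
force: [2.2, -0.5, -0.3]
gripper_width: 85.4
```

```bash
python3 - <<'E'
from h import *
D=R.from_euler('z',50,degrees=True)*R.from_euler('x',180,degrees=True)
print(togo([482,191,140],D),togo([482,191,54],D),telemetry.observe()['joints'].round(2))
E
```

```text
[array([ 1.52, -1.16,  9.13]), array([-0.,  0.,  0.])] [array([ 1.52, -1.16, 17.73]), array([-0.,  0.,  0.])] [-0.37  0.61 -0.07  1.71  0.05  0.82 -1.16]
```

Call:
drive_tool(
  plan=[0,0,4,0,0,0,-1,0,0,4,0,0,0,-1,0,0,4,0,0,0,-1,0,0,4,0,0,0,-1],
)

```text
time_s: 2.1
ee_pos: [482.0, 169.1, 192.3]
tool_rot: [2.848, 1.326, 0.0]
force: [0.9, -0.0, 0.5]
gripper_width: 85.2
```

```bash
python3 - <<'E'
from h import *
D=R.from_euler('z',50,degrees=True)*R.from_euler('x',180,degrees=True)
print(togo([482,191,54],D),telemetry.observe()['ee_pos'])
E
```

```text
[array([ 1.68, -1.42, 13.83]), array([ 0., -0., -0.])] [481.99851289 169.07647368 192.29571806]
```

Call:
drive_tool(
  plan=[1.7,-1.4,3,0,0,0,-1,1.7,-1.4,6,0,0,0,-1,1.7,-1.4,9,0,0,0,-1,1.7,-1.4,12,0,0,0,-1,1.7,-1.4,13.8,0,0,0,-1,1.7,-1.4,13.8,0,0,0,-1,1.7,-1.4,13.8,0,0,0,1,1.7,-1.4,13.8,0,0,0,1,1.7,-1.4,13.8,0,0,0,1,1.7,-1.4,13.8,0,0,0,1,1.7,-1.4,13.8,0,0,0,1,1.7,-1.4,13.8,0,0,0,1,1.7,-1.4,13.8,0,0,0,1,1.7,-1.4,13.8,0,0,0,1],
)

```text
time_s: 3.27
ee_pos: [482.8, 192.1, 55.3]
tool_rot: [-2.847, -1.328, -0.005]
force: [-1.9, 0.3, 14.5]
gripper_width: 50.6
```

Call:
drive_tool(
  plan=[0,0,-4,0,0,0,1,0,0,-8,0,0,0,1,0,0,-12,0,0,0,1,0,0,-16,0,0,0,1,-43.3,37.4,-16,0,0,0,1,-43.3,37.4,-16,0,0,0,1,-43.3,37.4,-16,0,0,0,1,-43.3,37.4,-16,0,0,0,1,-43.3,37.4,-16,0,0,0,1,-43.3,37.4,-16,0,0,0,1,-43.3,37.4,-16,0,0,0,1,-43.3,37.4,-16,0,0,0,1,-43.3,37.4,-16,0,0,0,1,-43.3,37.4,-16,0,0,0,1,-43.3,37.4,-16,0,0,0,1,-43.3,37.4,-16,0,0,0,1,-43.3,37.4,-16,0,0,0,1,-43.3,37.4,-16,0,0,0,1],
)

```text
time_s: 4.77
ee_pos: [488.8, -384.3, 214.7]
tool_rot: [2.847, 1.324, -0.0]
force: [0.5, -0.7, -1.9]
gripper_width: 50.3
```

Call:
drive_tool(
  plan=[-0.1,0,0,0,0,0,1,-0.1,0,0,0,0,0,1],
)

```text
time_s: 4.93
ee_pos: [488.6, -382.7, 214.0]
tool_rot: [2.848, 1.324, -0.0]
force: [0.1, 1.6, -1.5]
gripper_width: 50.3
```

```bash
python3 - <<'E'
from h import *
D=R.from_euler('z',50,degrees=True)*R.from_euler('x',180,degrees=True)
s=telemetry.observe();print(togo([490.1,-380.8,67],D),s['ee_pos'],s['gripper_width'],s['force'])
im,d,P=grab('scene'); cv2.imwrite('pics/s1.png',cv2.resize(im[60:240,300:440],None,fx=4,fy=4)[:600])
im2,d,P2=grab('top')
# jar lid top seen from top
g=cv2.cvtColor(im2,cv2.COLOR_BGR2HSV); m=(g[...,1]<40)&(g[...,2]>180); m[:150]=0;m[:,:380]=0;m[:,470:]=0
print(m.sum(), np.nanmedian(P2[m],0))
E
```

```text
[array([ 0.24, -0.02, 14.7 ]), array([ 0. ,  0. , -0.1])] [ 488.63120886 -382.67322876  213.97748326] 50.302796474769735 [ 0.05030918  1.63235634 -1.50741251]
82 [ 454.98270887 -290.67690747   88.12756245]
```

Call:
drive_tool(
  plan=[0.3,0,3,0,0,0,1,0.3,0,6,0,0,0,1,0.3,0,8.5,0,0,0,1,0.3,0,10,0,0,0,1,0.3,0,10.5,0,0,0,1,0.3,0,11,0,0,0,1,0.3,0,11.5,0,0,0,1,0.3,0,12,0,0,0,1,0.3,0,12,0,0,0,1],
)

```text
time_s: 5.78
ee_pos: [491.7, -378.8, 93.7]
tool_rot: [2.846, 1.328, 0.001]
force: [1.2, -1.0, -2.7]
gripper_width: 50.6
```

Call:
drive_tool(
  plan=[0,0,0.7,0,0,0,1,0,0,1.4,0,0,0,1,0,0,2,0,0,0,1,0,0,2.3,0,0,0,1,0,0,2.5,0,0,0,1,0,0,2.7,0,0,0,1,0,0,2.7,0,0,0,1],
)

```text
time_s: 6.37
ee_pos: [491.4, -378.7, 66.6]
tool_rot: [-2.847, -1.328, 0.0]
force: [-2.0, 0.3, 2.6]
gripper_width: 50.5
```

Call:
drive_tool(
  plan=[0,0,0,0,0,0,-0.5,0,0,0,0,0,0,-0.5,0,0,0,0,0,0,-0.5,0,0,0,0,0,0,-0.5,0,0,-2,0,0,0,-0.5,0,0,-4,0,0,0,-0.5,0,0,-8,0,0,0,-0.5,0,0,-12,0,0,0,-0.5,0,0,-16,0,0,0,-0.5,-12,0,-16,0,0,0,-0.5,-12,0,-16,0,0,0,-0.5,-12,0,-16,0,0,0,-0.5,-12,0,-16,0,0,0,-0.5],
)

```text
time_s: 7.45
ee_pos: [408.2, -476.8, 226.2]
tool_rot: [2.851, 1.316, -0.007]
force: [-1.3, -1.4, -0.2]
gripper_width: 64.3
```

```bash
python3 - <<'E'
from h import *
M,o=frame(517.3,-348.7,np.deg2rad(-40))
s=telemetry.observe();print(s['ee_pos'])
im,d,P=grab('top'); Q=(P-o)@M; np.savez('top2.npz',im=im,Q=Q)
i2,d2,P2=grab('scene'); Q2=(P2-o)@M; np.savez('sc2.npz',im=i2,Q=Q2)
jm=(abs(P[...,2]-93)<5)&(np.hypot(P[...,0]-490,P[...,1]+381)<35)&(cv2.cvtColor(im,cv2.COLOR_BGR2HSV)[...,1]<60)
c,r=cv2.minEnclosingCircle(np.argwhere(jm)[:,::-1].astype(np.float32)); print('jar',jm.sum(),c,r,ray('top',*c,93),np.nanmedian(P[jm],0))
for n,I,q in(('top',im,Q),('scene',i2,Q2)):
    k=(q[...,0]>-170)&(q[...,0]<-62)&(abs(q[...,1])<40)&(q[...,2]>60)
    hs=cv2.cvtColor(I,cv2.COLOR_BGR2HSV); red=k&(hs[...,1]>150)&((hs[...,0]<8)|(hs[...,0]>172))
    print(n,'latch',k.sum(),'red',red.sum(),np.percentile(q[red],[2,50,98],axis=0).round(1).tolist())
    w=k&~red; print(q[w][::max(1,w.sum()//40)].round(0).astype(int).tolist())
A=cv2.resize(im[160:290,370:500],(520,520),interpolation=cv2.INTER_CUBIC); B=cv2.resize(i2[130:260,320:390],(280,520),interpolation=cv2.INTER_CUBIC)
cv2.imwrite('pics/c2.png',np.hstack([A,B]))
E
```

```text
[ 408.22643694 -476.78711856  226.2264823 ]
jar 323 (437.5, 244.75) 10.854247093200684 [ 490.52108298 -378.44671954   93.        ] [ 489.92486023 -378.3140477    91.78670067]
top latch 443 red 124 [[-159.1, -10.6, 101.2], [-145.1, -0.0, 111.1], [-129.0, 10.4, 118.2]]
[[-62, 15, 91], [-63, 10, 85], [-79, 15, 89], [-81, 13, 87], [-87, 13, 86], [-97, 22, 69], [-86, 8, 88], [-96, 17, 73], [-84, 3, 86], [-105, 19, 87], [-89, 4, 85], [-68, -15, 86], [-97, 10, 75], [-86, -1, 83], [-121, 21, 120], [-103, 9, 93], [-89, -2, 88], [-123, 20, 121], [-100, 4, 89], [-87, -7, 87], [-126, 18, 125], [-101, 1, 92], [-85, -11, 80], [-124, 15, 119], [-104, 1, 90], [-90, -11, 85], [-127, 14, 114], [-111, 3, 97], [-95, -9, 85], [-127, 11, 115], [-110, -1, 97], [-93, -14, 82], [-115, 1, 94], [-98, -12, 72], [-115, -2, 96], [-97, -15, 70], [-122, -3, 119], [-100, -18, 82], [-123, -6, 124], [-129, -3, 118], [-107, -19, 93], [-123, -13, 122], [-126, -12, 115], [-128, -13, 114], [-127, -18, 119], [-128, -21, 124]]
scene latch 299 red 29 [[-167.2, -16.5, 92.8], [-161.8, -1.0, 111.7], [-100.8, 8.0, 116.1]]
[[-65, -25, 98], [-64, 26, 95], [-66, -4, 95], [-135, -24, 123], [-62, 23, 91], [-135, 14, 120], [-130, -5, 118], [-136, -21, 120], [-66, 30, 89], [-142, 17, 120], [-135, -1, 117], [-136, -18, 117], [-63, 26, 84], [-137, 17, 115], [-132, -2, 112], [-132, -19, 112], [-63, 29, 81], [-140, 20, 113], [-68, -7, 82], [-139, -24, 112], [-65, 23, 78], [-68, 2, 79], [-90, -17, 88], [-63, 35, 74], [-71, 14, 77], [-130, -23, 102], [-117, 20, 93], [-129, -23, 98], [-63, 25, 67], [-111, 7, 87], [-65, 29, 65], [-125, 14, 90], [-161, 2, 106], [-65, -39, 64], [-118, 16, 84], [-95, -5, 74], [-120, -22, 85], [-97, 11, 72], [-110, -6, 77], [-101, 20, 70], [-108, 3, 73], [-103, -16, 71], [-106, 12, 69], [-110, -6, 71], [-110, -24, 71]]
```

View pics/c2.png

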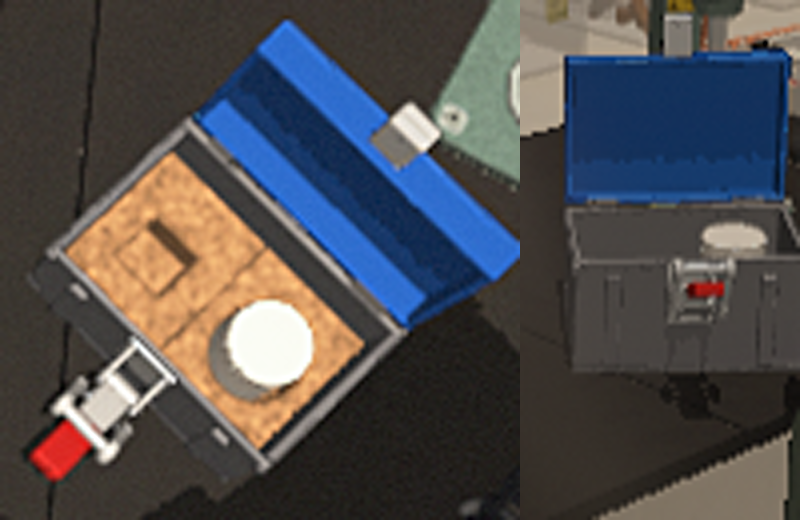

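The jar stands in the nest (top view (437,245), z≈92, 2–3 mm off centre). The lid stands open, and its keeper is on the top edge at crop (405,135). I'll measure the lid edge and its surroundings before closing it.

```bash
cat >> h.py <<'E'
M,o=frame(517.3,-348.7,np.deg2rad(-40))
def C(p): return M@np.array(p,float)+o   # case->world
D=R.from_euler('z',50,degrees=True)*R.from_euler('x',180,degrees=True)
E
python3 - <<'E'
from h import *
for n,f in(('top','top2'),('scene','sc2')):
    a=np.load(f+'.npz'); im,Q=a['im'],a['Q']; h=cv2.cvtColor(im,cv2.COLOR_BGR2HSV)
    b=(h[...,0]>100)&(h[...,0]<125)&(h[...,1]>120)&(abs(Q[...,1])<95)&(Q[...,0]>40)&(Q[...,0]<140)&(Q[...,2]>100)
    print(n,b.sum())
    for lo in range(100,225,15):
        k=b&(Q[...,2]>=lo)&(Q[...,2]<lo+15)
        if k.sum()>5: print(lo,k.sum(),Q[k][:,0].min().round(),np.median(Q[k][:,0]).round(),Q[k][:,0].max().round(), Q[k][:,2].max().round())
    k=(Q[...,0]>110)&(Q[...,0]<200)&(Q[...,1]>-20)&(Q[...,1]<110); print('behind zmax',np.nanpercentile(Q[k][:,2],[50,90,99]))
print(togo(C([60,-168+20,290]),D),togo(C([89,45,290]),D),togo(C([89,45,195]),D))
E
```

```text
top 2344
100 564 60.0 77.0 89.0 115.0
115 247 62.0 87.0 90.0 130.0
130 245 64.0 88.0 91.0 145.0
145 260 65.0 90.0 93.0 160.0
160 144 67.0 90.0 93.0 175.0
175 17 68.0 71.0 81.0 189.0
190 15 68.0 71.0 78.0 204.0
205 847 71.0 84.0 102.0 220.0
behind zmax [-0.53245152  3.10437258  5.93880685]
scene 1968
100 314 49.0 78.0 91.0 115.0
115 245 55.0 82.0 92.0 130.0
130 245 55.0 83.0 92.0 145.0
145 252 55.0 84.0 94.0 160.0
160 248 59.0 85.0 98.0 175.0
175 248 55.0 87.0 98.0 190.0
190 246 58.0 89.0 98.0 205.0
205 170 57.0 72.0 96.0 219.0
behind zmax [-0.49092991  1.46590209  3.65632171]
[array([ 1.32,  6.06, -6.39]), array([-0. , -0. , -0.1])] [array([20.62,  8.92, -6.39]), array([-0. , -0. , -0.1])] [array([20.62,  8.92,  3.11]), array([-0. , -0. , -0.1])]
```

Call:
drive_tool(
  plan=[0,0,-3.2,0,0,0,-1,0,0,-6.4,0,0,0,-1,22.3,8.7,-6.4,0,0,0,-1,22.3,8.7,-6.4,0,0,0,-1,22.3,8.7,-6.4,0,0,0,-1,22.3,8.7,-6.4,0,0,0,-1,22.3,8.7,-6.4,0,0,0,-1,22.3,8.7,-6.4,0,0,0,-1,22.3,8.7,-6.4,0,0,0,-1,22.3,8.7,-6.4,0,0,0,-1,22.3,8.7,-6.4,0,0,0,-1],
)

```text
time_s: 8.47
ee_pos: [624.4, -355.3, 290.2]
tool_rot: [-2.846, -1.329, 0.0]
force: [0.5, 0.4, 0.4]
gripper_width: 85.4
```

```bash
python3 - <<'E'
from h import *
s=telemetry.observe();print(togo(C([87,62,175]),D),M.T@(s['ee_pos']-o),s['joints'].round(2),s['gripper_width'])
E
```

```text
[array([-0.17,  0.08, 11.52]), array([-0. ,  0. ,  0.1])] [ 86.25998134  63.74536233 290.16008514] [ 0.51  0.96 -0.15  0.64  0.13  1.54 -0.28] 85.42162220435242
```

Call:
drive_tool(
  plan=[0,0,4,0,0,0,-1,0,0,8,0,0,0,-1,0,0,11.5,0,0,0,-1,0,-2,11.5,0,0,0,-1,0,-4,11.5,0,0,0,-1,0,-4,11.5,0,0,0,-1],
)

```text
time_s: 8.97
ee_pos: [590.8, -329.0, 175.7]
tool_rot: [-2.846, -1.327, 0.002]
force: [0.5, -0.7, 0.9]
gripper_width: 85.3
```

Call:
drive_tool(
  plan=[0,-1.5,0,0,0,0,-1,0,-3,0,0,0,0,-1,0,-4.5,0,0,0,0,-1,0,-6,0,0,0,0,-1,0,-7.5,0,0,0,0,-1,0,-8.7,0,0,0,0,-1,0,-8.7,0,0,0,0,-1],
)

```text
time_s: 9.55
ee_pos: [525.9, -273.9, 176.4]
tool_rot: [2.847, 1.327, 0.001]
force: [0.4, -0.3, 1.6]
gripper_width: 85.1
```

```bash
python3 - <<'E'
from h import *
a,d,P=grab('top'); b,d,P2=grab('scene')
for im,P in((a,P),(b,P2)):
    Q=(P-o)@M; h=cv2.cvtColor(im,cv2.COLOR_BGR2HSV)
    k=(h[...,0]>100)&(h[...,0]<125)&(h[...,1]>120)&(Q[...,1]<30)&(Q[...,1]>-90)&(abs(Q[...,0])<140)&(Q[...,2]>90)
    q=Q[k]; i=q[:,2].argmax(); print(k.sum(),q[:,2].max(),q[i],np.percentile(q,[1,50,99],axis=0).round().tolist())
A=cv2.resize(a[160:290,370:500],(520,520),interpolation=cv2.INTER_CUBIC); B=cv2.resize(b[130:260,320:390],(280,520),interpolation=cv2.INTER_CUBIC)
cv2.imwrite('pics/c3.png',np.hstack([A,B]))
print(togo(C([-40,62,175]),D))
E
```

```text
76 198.2439395218856 [-11.73119552 -84.17738119 198.24393952] [[-10.0, -90.0, 117.0], [38.0, -86.0, 154.0], [77.0, -79.0, 198.0]]
689 196.4252157204867 [-23.06258504 -41.21873295 196.42521572] [[-38.0, -83.0, 100.0], [42.0, -29.0, 139.0], [70.0, 29.0, 195.0]]
[array([-0.08, -0.02,  0.1 ]), array([ 0.1, -0. , -0. ])]
```

View pics/c3.png

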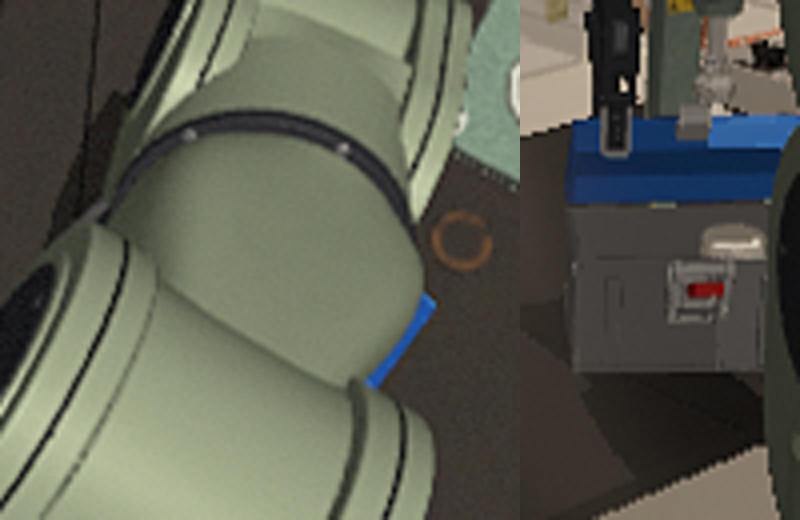

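Call:
drive_tool(
  plan=[0,1,0,0,0,0,-1,0,1,-3.5,0,0,0,1,0,1,-6.5,0,0,0,1,0,4.5,-6.5,0,0,0,1,0,4.5,-6.5,0,0,0,1,0,4.5,-6.5,0,0,0,1,0,4.5,-6.5,0,0,0,1,0,4.5,-4.5,0,0,0,1,0,4.5,-2.5,0,0,0,1,0,3.7,-1,0,0,0,1,0,2.9,0.5,0,0,0,1,0,2.1,2,0,0,0,1,0,1.3,3.2,0,0,0,1,0,0.9,4.1,0,0,0,1,0,0.5,4.6,0,0,0,1,0,0.5,4.8,0,0,0,1,0,0.5,4.8,0,0,0,1],
)

```text
time_s: 11.07
ee_pos: [530.8, -277.4, 127.3]
tool_rot: [-2.847, -1.328, 0.0]
force: [1.1, 0.1, -0.2]
gripper_width: 0.0
```

Call:
drive_tool(
  plan=[0,0,0.2,0,0,0,1,0,0,0.3,0,0,0,1,0,0,0.4,0,0,0,1],
)

```text
time_s: 11.32
ee_pos: [531.3, -277.7, 124.7]
tool_rot: [2.846, 1.327, 0.002]
force: [-8.3, 4.7, 36.9]
gripper_width: 0.2
```

The lid is shut: 37 N of contact at z≈125. Now I'll back off, turn the jaws along the case's y, park clear, and look at the latch.

Call:
drive_tool(
  plan=[0,0,-3,0,0,0,1,0,0,-7,0,0,-7,1,0,0,-11,0,0,-14,1,7.8,-19.8,-11,0,0,-90,-1,7.8,-19.8,-11,0,0,-90,-1,7.8,-19.8,-11,0,0,-90,-1,7.8,-19.8,-11,0,0,-90,-1,7.8,-19.8,-11,0,0,-90,-1,7.8,-19.8,-11,0,0,-90,-1,7.8,-19.8,-11,0,0,-90,-1,7.8,-19.8,-11,0,0,-90,-1,7.8,-19.8,-11,0,0,-90,-1,7.8,-19.8,-11,0,0,-90,-1,7.8,-19.8,-11,0,0,-90,-1,7.8,-19.8,-11,0,0,-90,-1,7.8,-19.8,-11,0,0,-90,-1],
)

```text
time_s: 12.65
ee_pos: [429.4, -90.5, 233.4]
tool_rot: [1.079, 2.95, 0.0]
force: [-0.2, -0.7, 0.4]
gripper_width: 85.3
```

```bash
cat >> h.py <<'E'
E2=R.from_euler('z',140,degrees=True)*R.from_euler('x',180,degrees=True)
E
python3 - <<'E'
from h import *
a,d,P=grab('top'); b,d,P2=grab('scene')
A=cv2.resize(a[190:290,365:505],(560,400),interpolation=cv2.INTER_CUBIC); B=cv2.resize(b[150:230,330:390],(240,320),interpolation=cv2.INTER_CUBIC)
cv2.imwrite('pics/c4.png',np.hstack([A,cv2.copyMakeBorder(B,0,80,0,0,0)]))
Q=(P-o)@M; h=cv2.cvtColor(a,cv2.COLOR_BGR2HSV)
k=(h[...,0]>100)&(h[...,0]<125)&(h[...,1]>100)&(np.abs(Q[...,1])<100)&(abs(Q[...,0])<70)&(Q[...,2]>90)
print('lid',k.sum(),np.percentile(Q[k],[1,50,99],axis=0).round(1).tolist())
f=np.c_[Q[k][:,:2],np.ones(k.sum())]; print(np.linalg.lstsq(f,Q[k][:,2],rcond=None)[0])
print(cv2.minAreaRect(P[k][:,:2].astype(np.float32)))
# latch white non-red, z>100, x<-95
red=(h[...,1]>150)&((h[...,0]<8)|(h[...,0]>172))
w=(Q[...,0]<-95)&(Q[...,0]>-150)&(abs(Q[...,1])<40)&(Q[...,2]>100)&~red
for lo,hi in((-30,-14),(14,30),(-14,14)):
    q=Q[w&(Q[...,1]>lo)&(Q[...,1]<hi)]; print(lo,len(q),np.median(q,0).round(1),q.round(0).astype(int).tolist()[:30])
kp=(Q[...,0]<-62)&(Q[...,0]>-98)&(abs(Q[...,1])<25)&(Q[...,2]>100); print('keeper',kp.sum(),np.percentile(Q[kp],[2,50,98],axis=0).round(1).tolist())
q=Q[red&(Q[...,0]<-120)&(abs(Q[...,1])<30)]; print('red',len(q),np.percentile(q,[2,50,98],axis=0).round(1).tolist())
np.savez('top4.npz',im=a,Q=Q)
s=telemetry.observe(); print(s['ee_pos'],s['joints'].round(2),togo(C([-128,0,180]),E2))
E
```

```text
lid 4015 [[-59.4, -87.7, 98.7], [-3.8, -1.0, 124.2], [59.4, 88.4, 129.9]]
[ 3.46815491e-02 -2.45897448e-03  1.23632269e+02]
((518.36669921875, -348.1793212890625), (181.17010498046875, 122.47320556640625), 50.15633773803711)
-30 0 [nan nan nan] []
14 0 [nan nan nan] []
-14 0 [nan nan nan] []
keeper 111 [[-89.3, -11.9, 107.1], [-73.5, -0.8, 114.5], [-62.6, 11.1, 122.3]]
  return _methods._mean(a, axis=axis, dtype=dtype,
  ret = um.true_divide(
Traceback (most recent call last):
IndexError: index -1 is out of bounds for axis 0 with size 0
```

View pics/c4.png

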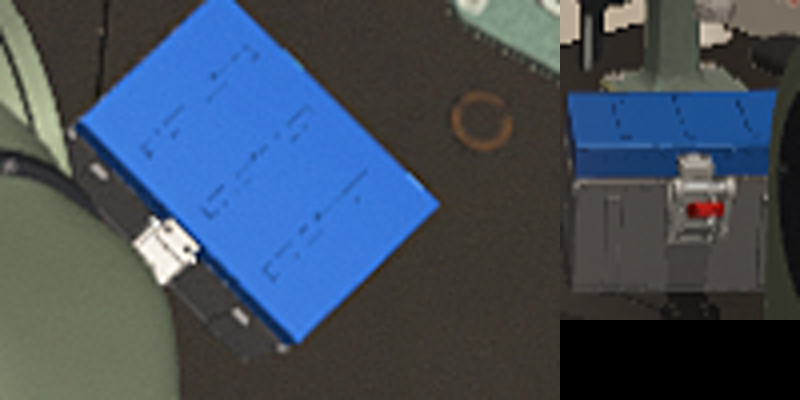

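```bash
python3 - <<'E'
from h import *
a=np.load('top2.npz'); im,Q=a['im'],a['Q']; h=cv2.cvtColor(im,cv2.COLOR_BGR2HSV)
red=(h[...,1]>120)&((h[...,0]<10)|(h[...,0]>170))
w=(Q[...,0]<-105)&(Q[...,0]>-145)&(abs(Q[...,1])<35)&(Q[...,2]>98)&~red
for lo,hi in((-30,-15),(15,30),(-15,15)):
    q=Q[w&(Q[...,1]>lo)&(Q[...,1]<hi)]; q=q[q[:,2].argsort()]; print(lo,len(q),q.round(0).astype(int).tolist())
for z in (114,118,122):
    print(z,[(M.T@(ray('top',*p,z)-o)).round(1).tolist() for p in((386.3,260),(396.3,273.8))])
for x in(-124,-128,-132):
    for z in(112,117): print(x,z,[np.round((np.array(proj('scene',C([x,y,z])))-[320,130])*4+[520,0]) for y in(19,-19)], [np.round((np.array(proj('top',C([x,y,z])))-[370,160])*4) for y in(19,-19)])
s=telemetry.observe(); print(s['ee_pos'],s['joints'].round(2),togo(C([-128,0,190]),E2))
E
```

```text
-30 23 [[-111, -20, 100], [-113, -22, 104], [-114, -18, 105], [-116, -17, 108], [-130, -20, 111], [-131, -17, 112], [-121, -16, 116], [-130, -21, 117], [-130, -18, 118], [-128, -16, 118], [-129, -19, 119], [-127, -18, 119], [-125, -16, 120], [-124, -21, 121], [-121, -21, 121], [-119, -19, 121], [-122, -22, 121], [-126, -22, 122], [-126, -19, 122], [-125, -17, 123], [-123, -19, 123], [-121, -17, 124], [-128, -21, 124]]
15 23 [[-111, 16, 99], [-110, 21, 100], [-112, 19, 102], [-114, 21, 103], [-115, 18, 108], [-131, 21, 116], [-129, 16, 116], [-132, 16, 116], [-127, 18, 116], [-129, 19, 117], [-133, 19, 118], [-119, 16, 119], [-121, 18, 119], [-121, 21, 120], [-128, 21, 121], [-123, 20, 121], [-123, 16, 122], [-125, 21, 122], [-132, 18, 122], [-120, 20, 123], [-127, 20, 124], [-126, 18, 125], [-128, 16, 126]]
-15 52 [[-127, -2, 103], [-127, -9, 103], [-128, 11, 103], [-127, 1, 103], [-127, -6, 105], [-122, -8, 111], [-123, -5, 114], [-126, -15, 114], [-128, -7, 114], [-127, 14, 114], [-128, -13, 114], [-123, -11, 114], [-128, -10, 114], [-121, 0, 115], [-125, 0, 115], [-126, -12, 115],
[... 776 characters left out ...]
([671., 269.]), array([722., 268.])] [array([ 61., 400.]), array([107., 447.])]
-124 117 [array([671., 263.]), array([723., 262.])] [array([ 63., 399.]), array([108., 446.])]
-128 112 [array([671., 271.]), array([723., 270.])] [array([ 56., 404.]), array([102., 452.])]
-128 117 [array([672., 265.]), array([723., 264.])] [array([ 58., 403.]), array([104., 451.])]
-132 112 [array([672., 273.]), array([724., 272.])] [array([ 51., 409.]), array([ 97., 457.])]
-132 117 [array([672., 267.]), array([724., 266.])] [array([ 53., 408.]), array([ 99., 456.])]
[429.31258492 -90.42990473 233.43549649] [ 0.52  0.56 -0.64  1.94  0.46  0.79  0.49] [array([-10.58, -14.1 ,   4.34]), array([ 0. ,  0. , -0.2])]
```

Call:
drive_tool(
  plan=[-10.8,-14.1,4.3,0,0,0,-1,-10.8,-14.1,4.3,0,0,0,-1,-10.8,-14.1,4.3,0,0,0,-1,-10.8,-14.1,4.3,0,0,0,-1,-10.8,-14.1,4.3,0,0,0,-1,-10.8,-14.1,4.3,0,0,0,-1,-10.8,-14.1,4.3,0,0,0,-1],
  grip_force=25,
)

```text
time_s: 13.33
ee_pos: [421.2, -268.0, 190.1]
tool_rot: [-1.078, -2.95, -0.001]
force: [0.4, 0.7, -0.5]
gripper_width: 85.6
```

```bash
python3 - <<'E'
from h import *
s=telemetry.observe(); print(M.T@(s['ee_pos']-o),togo(C([-126,-0.5,92]),E2))
E
```

```text
[-1.25471627e+02  1.06655617e-02  1.90062720e+02] [array([ 0.05, -0.05,  9.81]), array([ 0. , -0. , -0.1])]
```

Call:
drive_tool(
  plan=[0,0,3,0,0,0,-1,0,0,6,0,0,0,-1,0,0,8,0,0,0,-1,0,0,9.8,0,0,0,-1,0,0,9.8,0,0,0,-0.5,0,0,9.8,0,0,0,-0.2,0,0,9.8,0,0,0,0.3,0,0,9.8,0,0,0,0.3,0,0,9.8,0,0,0,0.3,0,0,9.8,0,0,0,0.3],
)

```text
time_s: 14.17
ee_pos: [421.2, -268.4, 93.3]
tool_rot: [1.075, 2.951, -0.002]
force: [-4.5, -3.7, 2.7]
gripper_width: 43.5
```

```bash
python3 - <<'E'
from h import *
s=telemetry.observe(); print(M.T@(s['ee_pos']-o),s['gripper_width'],s['force'])
E
```

```text
[-125.20102764   -0.2482217    93.26131626] 43.52383385053329 [-4.51175946 -3.71098451  2.71825762]
```

Call:
drive_tool(
  plan=[-0.5,0,-0.7,0,0,0,0.3,-1,0,-1.4,0,0,0,0.3,-1.4,0,-1.9,0,0,0,0.3,-2,0,-1.9,0,0,0,0.3,-2.7,0,-1.9,0,0,0,0.3,-3.4,0,-1.9,0,0,0,0.3,-4,0,-1.8,0,0,0,0.3,-4.5,0,-1.7,0,0,0,0.3,-4.5,0,-1.7,0,0,0,0.3],
)

```text
time_s: 14.92
ee_pos: [455.7, -297.3, 109.4]
tool_rot: [-1.075, -2.951, 0.001]
force: [-5.0, -3.5, -0.4]
gripper_width: 43.7
```

```bash
python3 - <<'E'
from h import *
s=telemetry.observe(); print(M.T@(s['ee_pos']-o),s['gripper_width'],s['force'])
b,d,P2=grab('scene'); Q=(P2-o)@M
print([np.round(proj('scene',C([-81,y,132])),1) for y in(19,-19)],[np.round(proj('scene',C([-81,y,116])),1) for y in(19,-19)])
cv2.imwrite('pics/c5.png',cv2.resize(b[140:220,320:400],(640,600)[:1]*2,interpolation=cv2.INTER_CUBIC)[:600])
E
```

```text
[-80.23169615  -0.19739347 109.44252749] 43.728727583821616 [-4.96853746 -3.5115845  -0.40611572]
[array([356.4, 185.6]), array([369.1, 185.5])] [array([356.2, 190.6]), array([368.8, 190.4])]
```

View pics/c5.png

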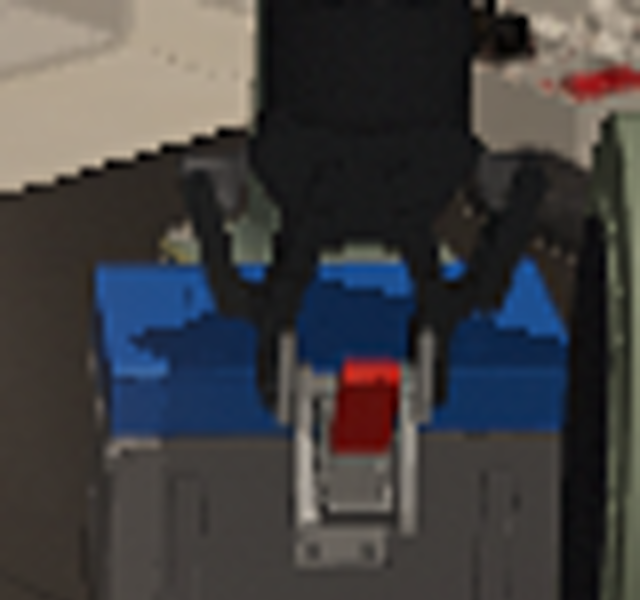

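The picture shows both cheeks between the fingertips, crop x≈290 and 425. The lever is raised (red grip at (370,400)) and the bar is above the keeper. Lowering it into the groove.

Call:
drive_tool(
  plan=[0,0,0.5,0,0,0,0.3,0,0,0.9,0,0,0,0.3,0,0,1.2,0,0,0,0.3,0,0,1.4,0,0,0,0.3,0,0,1.5,0,0,0,0.3],
)

```text
time_s: 15.38
ee_pos: [456.8, -298.0, 96.3]
tool_rot: [1.074, 2.948, -0.003]
force: [-7.1, -7.2, 40.7]
gripper_width: 43.5
```

```bash
python3 - <<'E'
from h import *
s=telemetry.observe(); print(M.T@(s['ee_pos']-o),s['gripper_width'],M.T@s['force'])
E
```

```text
[-7.89638894e+01 -8.56867829e-02  9.62543673e+01] 43.520742432850156 [ -0.75269345 -10.07920717  40.73944095]
```

Call:
drive_tool(
  plan=[0,0,-0.2,0,0,0,0.3,0,0,-0.2,0,0,0,-0.2,0,0,-0.2,0,0,0,-0.5,0,0,-0.2,0,0,0,-0.7,0,0,-0.2,0,0,0,-0.7,0,0,-2,0,0,0,-0.7,0,0,-6,0,0,0,-0.7,0,0,-10,0,0,0,-0.7,0,0,-13,0,0,0,-0.7,-7.4,-17.5,-13,0,0,0,1,-7.4,-17.5,-13,0,0,0,1,-7.4,-17.5,-13,0,0,0,1,-7.4,-17.5,-13,0,0,0,1,-7.4,-17.5,-13,0,0,0,1,-7.4,-17.5,-13,0,0,0,1],
)

```text
time_s: 16.63
ee_pos: [397.1, -483.0, 223.3]
tool_rot: [-1.083, -2.948, 0.002]
force: [-0.4, 0.0, -1.0]
gripper_width: 0.8
```

```bash
python3 - <<'E'
from h import *
a,d,P=grab('top'); b,d,P2=grab('scene')
A=cv2.resize(a[200:290,370:460],(540,540),interpolation=cv2.INTER_CUBIC); B=cv2.resize(b[150:240,335:378],(258,540),interpolation=cv2.INTER_CUBIC)
cv2.imwrite('pics/c6.png',np.hstack([A,B]))
Q=(P-o)@M; h=cv2.cvtColor(a,cv2.COLOR_BGR2HSV)
red=(h[...,1]>120)&((h[...,0]<10)|(h[...,0]>170))&(Q[...,0]<-70)&(abs(Q[...,1])<30)&(Q[...,2]>50)
print('red',red.sum(),np.percentile(Q[red],[2,50,98],axis=0).round(1).tolist() if red.any() else 0)
for lo,hi in((-28,-15),(15,28)):
    q=Q[(Q[...,1]>lo)&(Q[...,1]<hi)&(Q[...,0]<-62)&(Q[...,0]>-130)&(Q[...,2]>75)&~red]; print(q[q[:,2].argsort()][::-1][:25].round(0).astype(int).tolist())
print('top proj', [(np.round((np.array(proj('top',C([-81,y,z])))-[370,200])*6)).tolist() for y,z in((19,124),(-19,124),(0,120))])
s=telemetry.observe(); print(M.T@(s['ee_pos']-o))
E
```

```text
red 167 [[-162.1, -11.3, 92.6], [-142.7, -0.0, 100.7], [-121.7, 10.2, 108.2]]
[[-83, -18, 126], [-81, -16, 124], [-81, -20, 124], [-84, -20, 124], [-86, -21, 124], [-83, -21, 124], [-84, -16, 124], [-77, -16, 122], [-79, -18, 122], [-87, -20, 121], [-77, -20, 121], [-87, -17, 120], [-78, -21, 120], [-85, -15, 119], [-74, -21, 119], [-74, -18, 118], [-88, -22, 118], [-84, -18, 117], [-87, -19, 115], [-88, -20, 113], [-88, -17, 112], [-89, -19, 110], [-91, -21, 109], [-90, -18, 106], [-90, -20, 101]]
[[-82, 19, 126], [-84, 18, 126], [-82, 16, 126], [-87, 21, 125], [-84, 21, 125], [-85, 16, 125], [-76, 18, 124], [-78, 16, 124], [-90, 17, 123], [-80, 18, 123], [-84, 19, 121], [-88, 19, 121], [-86, 17, 121], [-76, 21, 121], [-79, 21, 120], [-77, 19, 120], [-89, 21, 119], [-90, 19, 116], [-82, 22, 114], [-90, 17, 109], [-88, 22, 109], [-89, 20, 107], [-92, 17, 106], [-91, 18, 105], [-90, 22, 102]]
top proj [[176.0, 281.0], [245.0, 353.0], [208.0, 319.0]]
[  -6.52328898 -174.76780461  223.88598029]
```

View pics/c6.png

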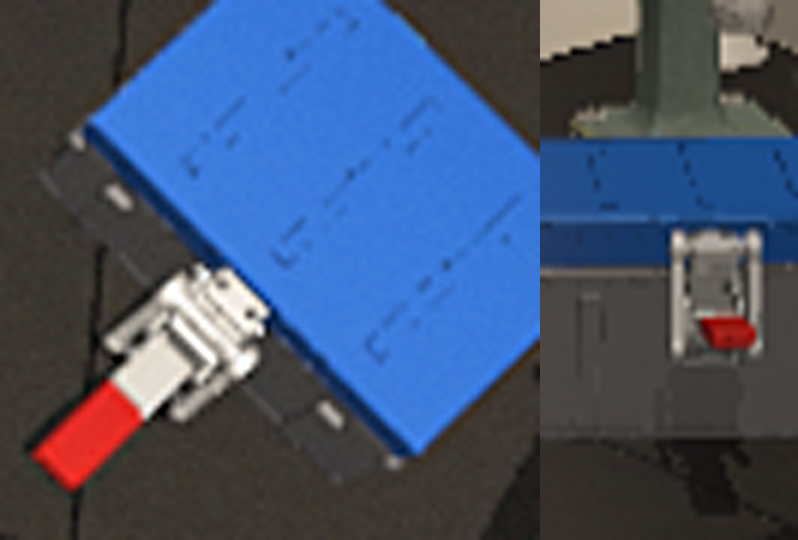

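The bar is seated: cheeks at top crop (185,285) and (248,350), measured at case (-82, 116.5) against a seat at (-81, 116). The lever stands at about 1.05 rad. Next I'll press the red grip.

Call:
drive_tool(
  plan=[14.1,17.5,4,0,0,0,1,14.1,17.5,4,0,0,0,1,14.1,17.5,4,0,0,0,1,14.1,17.5,4,0,0,0,1,14.1,17.5,4,0,0,0,1,14.1,17.5,4,0,0,0,1,14.1,17.5,4,0,0,0,1,14.1,17.5,7.5,0,0,0,1,14.1,17.5,9.5,0,0,0,1,14.1,17.5,9.5,0,0,0,1],
)

```text
time_s: 17.57
ee_pos: [403.6, -252.3, 126.9]
tool_rot: [-1.07, -2.95, -0.002]
force: [-0.6, -0.3, 0.5]
gripper_width: -0.5
```

```bash
python3 - <<'E'
from h import *
s=telemetry.observe(); print(M.T@(s['ee_pos']-o),s['force'],s['joints'].round(2))
for p in ([-150,0,104],[-156,0,86],[-162,0,67],[-158,0,50],[-153,0,40]): print(togo(C(p),E2))
E
```

```text
[-149.00351373    0.74848335  126.92799543] [-0.56247256 -0.27982852  0.5290004 ] [ 0.78  0.78 -0.52  1.95  0.67  0.6   0.69]
[array([ 0.09, -0.07,  2.29]), array([-0. , -0.2,  0.1])]
[array([ 0.68, -0.07,  4.1 ]), array([-0. , -0.2,  0.1])]
[array([ 1.28, -0.07,  6.  ]), array([-0. , -0.2,  0.1])]
[array([ 0.87, -0.07,  7.7 ]), array([-0. , -0.2,  0.1])]
[array([ 0.36, -0.07,  8.69]), array([-0. , -0.2,  0.1])]
```

Call:
drive_tool(
  plan=[0.1,0,1,0,0,0,1,0.1,0,1.8,0,0,0,1,0.2,0,2.4,0,0,0,1,0.4,0,3,0,0,0,1,0.6,0,3.6,0,0,0,1,0.7,0,4.1,0,0,0,1,0.9,0,4.6,0,0,0,1,1.1,0,5.1,0,0,0,1,1.2,0,5.6,0,0,0,1,1.3,0,6,0,0,0,1,1.3,0,6,0,0,0,1],
)

```text
time_s: 18.48
ee_pos: [394.2, -245.0, 68.6]
tool_rot: [-1.073, -2.951, -0.0]
force: [0.1, -0.3, 0.6]
gripper_width: -0.2
```

```bash
python3 - <<'E'
from h import *
s=telemetry.observe(); print(M.T@(s['ee_pos']-o),M.T@s['force'])
for p in ([-158,0,50],[-153,0,40]): print(togo(C(p),E2))
E
```

```text
[-160.98873542    0.31646326   68.59515767] [ 0.31405977 -0.16850185  0.64113831]
[array([-0.3 , -0.03,  1.86]), array([-0. , -0.1,  0. ])]
[array([-0.8 , -0.03,  2.86]), array([-0. , -0.1,  0. ])]
```

```bash
python3 - <<'E'
from h import *
for n in('top','scene'):
    a,d,P=grab(n); Q=(P-o)@M; h=cv2.cvtColor(a,cv2.COLOR_BGR2HSV)
    red=(h[...,1]>110)&((h[...,0]<10)|(h[...,0]>170))&(Q[...,0]<-70)&(Q[...,0]>-190)&(abs(Q[...,1])<30)&(Q[...,2]>15)
    print(n,red.sum(),np.percentile(Q[red],[5,50,95],axis=0).round(1).tolist() if red.any() else 0)
    if n=='scene': cv2.imwrite('pics/c7.png',cv2.resize(a[150:230,330:390],(450,600),interpolation=cv2.INTER_CUBIC))
E
```

```text
top 0 0
scene 37 [[-172.1, -11.3, 56.3], [-166.5, -1.8, 64.1], [-153.2, 8.0, 69.8]]
```

View pics/c7.png

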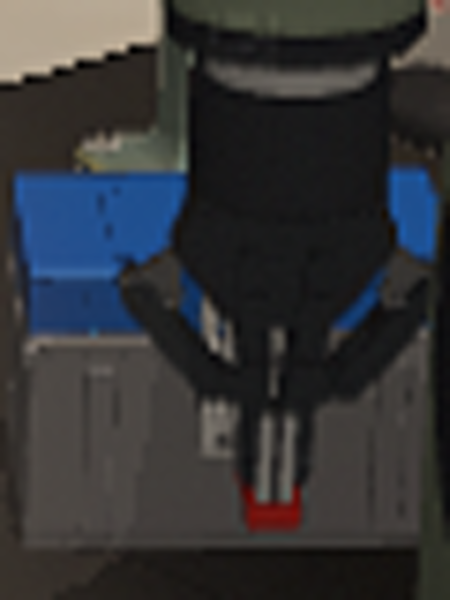

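The grip is under the shut fingertips, red at crop (272,510), and the lever is going down with them. Continuing slowly past centre.

Call:
drive_tool(
  plan=[0,0,0.4,0,0,0,1,-0.1,0,0.8,0,0,0,1,-0.2,0,1.2,0,0,0,1,-0.3,0,1.6,0,0,0,1,-0.4,0,1.9,0,0,0,1,-0.5,0,2.2,0,0,0,1,-0.6,0,2.4,0,0,0,1,-0.7,0,2.6,0,0,0,1,-0.7,0,2.6,0,0,0,1],
)

```text
time_s: 19.33
ee_pos: [399.9, -249.8, 42.9]
tool_rot: [-1.074, -2.952, -0.0]
force: [0.5, -0.2, -0.1]
gripper_width: -0.3
```

```bash
python3 - <<'E'
from h import *
s=telemetry.observe(); print(M.T@(s['ee_pos']-o),M.T@s['force'])
a,d,P=grab('scene'); Q=(P-o)@M; h=cv2.cvtColor(a,cv2.COLOR_BGR2HSV)
red=(h[...,1]>110)&((h[...,0]<10)|(h[...,0]>170))&(Q[...,0]<-70)&(Q[...,0]>-190)&(abs(Q[...,1])<30)&(Q[...,2]>10)
print(red.sum(),np.percentile(Q[red],[5,50,95],axis=0).round(1).tolist() if red.any() else 0)
E
```

```text
[-153.45167725    0.27980247   42.9479449 ] [ 0.51932183  0.21633231 -0.09479041]
42 [[-156.9, -12.3, 25.2], [-146.6, -0.2, 31.1], [-139.9, 8.4, 44.9]]
```

Call:
drive_tool(
  plan=[0,0,0.2,0,0,0,1,0,0,0.4,0,0,0,1,0,0,0.5,0,0,0,1],
)

```text
time_s: 19.63
ee_pos: [399.9, -249.8, 38.1]
tool_rot: [-1.074, -2.952, -0.0]
force: [0.0, 0.3, -0.9]
gripper_width: -0.2
```

Call:
drive_tool(
  plan=[1,0,-1,0,0,0,1,2,0,-4,0,0,0,1,2,0,-8,0,0,0,1,2,0,-12,0,0,0,1,2,0,-16,0,0,0,1,-13,-18,-18,0,0,0,1,-13,-18,-18,0,0,0,1,-13,-18,-18,0,0,0,1,-13,-18,-18,0,0,0,1,-13,-18,-18,0,0,0,1,-13,-18,-18,0,0,0,1,-13,-18,-18,0,0,0,1],
)

```text
time_s: 20.63
ee_pos: [382.0, -476.2, 217.4]
tool_rot: [-1.083, -2.949, 0.002]
force: [0.3, 0.5, -0.5]
gripper_width: -0.2
```

```bash
python3 - <<'E'
from h import *
a,d,P=grab('top'); b,d2,P2=grab('scene')
A=cv2.resize(a[200:290,370:460],(540,540),interpolation=cv2.INTER_CUBIC); B=cv2.resize(b[150:240,335:378],(258,540),interpolation=cv2.INTER_CUBIC)
cv2.imwrite('pics/c8.png',np.hstack([A,B]))
for a,P in((a,P),(b,P2)):
    Q=(P-o)@M; h=cv2.cvtColor(a,cv2.COLOR_BGR2HSV)
    red=(h[...,1]>120)&((h[...,0]<10)|(h[...,0]>170))&(Q[...,0]<-70)&(Q[...,0]>-190)&(abs(Q[...,1])<30)&(Q[...,2]>10)
    print('red',red.sum(),np.percentile(Q[red],[2,50,98],axis=0).round(1).tolist() if red.any() else 0)
    q=Q[(abs(abs(Q[...,1])-19)<4)&(Q[...,0]<-62)&(Q[...,0]>-130)&(Q[...,2]>100)]; print('cheeks',len(q),np.percentile(q,[5,50,95],axis=0).round(1).tolist())
    k=(h[...,0]>100)&(h[...,0]<125)&(h[...,1]>100)&(np.abs(Q[...,1])<80)&(abs(Q[...,0])<50)&(Q[...,2]>110); f=np.c_[Q[k][:,:2],np.ones(k.sum())]; print('lid',k.sum(),np.linalg.lstsq(f,Q[k][:,2],rcond=None)[0].round(3))
E
```

```text
red 132 [[-143.5, -10.6, 26.6], [-128.3, 0.1, 43.7], [-113.6, 10.4, 58.2]]
cheeks 43 [[-90.2, -21.7, 105.0], [-84.1, -15.0, 120.2], [-77.8, 21.6, 123.4]]
lid 2823 [3.00000e-03 0.00000e+00 1.24422e+02]
red 108 [[-151.3, -13.1, 25.0], [-137.2, -1.9, 41.3], [-121.1, 7.9, 57.9]]
cheeks 49 [[-95.4, -21.6, 102.2], [-81.7, -15.4, 115.3], [-62.5, 21.1, 124.4]]
lid 540 [-2.00000e-03 -0.00000e+00  1.25054e+02]
```

View pics/c8.png

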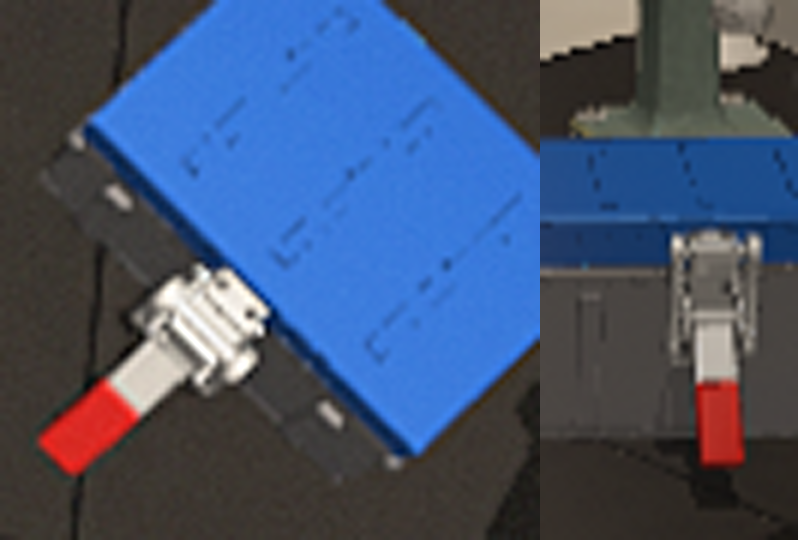

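The lever lies fully down, with the grip sloping about 46° (L≈0). The bar is still in the groove, at cheeks (-84, ~115.5). The lid is flat at z 124.4 and the robot is clear, so I'm handing in.

```bash
python3 -c "
from h import *
print(ticket.sign_off())"
```

```text
the job is handed in; nothing more can be done
None
```

The white jar is in the round nest, the lid is shut, the loop is hooked over the keeper, and the lever is pressed down and stays down. I handed the job in at about 21 s of the 67 s allowed. The sign-off gives no verdict.

**Last checks, from the cameras and the force readings:**
- **Jar:** before I shut the lid it stood 2–3 mm from the nest centre, with its top at about 92–93 mm. I could not check it again with the lid closed.
- **Lid:** its top is flat at 124–125 mm, with a slope under 0.005 rad.
- **Loop bar:** I measured it at case (-82, 116.5) mm after seating, against a seat at (-81, 116). After latching, the coarse cheek readings (median x of -84 and -82 in the two views) still put it in the groove.
- **Lever:** the grip slopes down at about 46°, which matches a lever value of about 0. The force readings taken between pressing strokes stayed near 0 N, so there was no sign of ramming.
- **Robot:** it stands clear of everything, with no contact force.

**Not checked:**
- **Loop pull:** I did not measure it against the required 12 N. It is inferred from the lever staying down past centre.
- **Force while pressing:** readings came only at the end of each stroke, so a brief peak could have been missed.
- **Bystanders:** I did not look at them again after the start. No move went near them apart from picking up the jar.

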